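Open the splash box and fit the grinding drum

ROBOT

A 6-joint arm with a two-finger parallel gripper is mounted at the origin on the work surface. World frame = base frame: x ahead of the robot, y to its left, z up, the work surface at z = 0. Lengths are in m, angles in rad, forces in N, time in s.
With the tool pointing down it reaches from about 0.275 to 0.85 m from the base axis. Payload 5.2 kg.
Tool frame: the origin (TCP) lies at the very end of the fingers, on their centre line; the grasp point (between the pads) lies 19 mm behind it; z points along the fingers, y is the line along which they close (so a half turn about z gives the same grasp; the last joint's range is limited). The gripper opens to 85 mm and grips with 20 to 120 N. Pads are 22 mm wide; open, the fingers measure 114 mm over their backs; the gripper's body (76 mm by 85 mm) begins 54 mm behind the grasp point. The pads swing forward as they close: fully open they stand 13 mm farther back than shut.
Start: joints at [-1.355, 0.259, 1.535, -0, 1.348, -0.203], TCP at [0.224, -0.502, 0.202] pointing down, gripper open.
Joint ranges: [-3.14, 3.14], [-0.91, 2.08], [0.19, 2.58], [-1.22, 4.36], [0.22, 2.71], [-3.12, 3.12]. Speed limits (rad/s): [2.57, 2.57, 3.14, 3.14, 3.14, 3.14].

INTERFACE

Orientations are given as a rotation vector (axis times angle).
In Python, from station import ctrl, imaging, finder gives the robot as it stands.
- The arm moves only by the tool move_arm, never from a script. Its argument "plan" is a list of rows, each a list of 7 numbers: the turn, a rotation vector about the world's x, y, z in rad, then the shift along the world's x, y, z in cm, then the finger opening in cm, from 0 to 8.54. A call has 1 to 12 rows; each row is the pose to reach, as a shift and turn from the pose commanded when the call began; what a row does not reach only later rows make up. A row lasts 1/10 s, in which the tool goes at most 50 mm and 8.59 degrees, less where a joint would pass 70% of its speed; a pose out of reach is approached as far as the arm can. A call with a gripper value outside its range is refused whole. The fingers move at their own pace and stop on an object; "grip_force" is the grip in N (left out, the last holds). Time passes only in rows, so rows that repeat a pose let the fingers close. It gives the time, the measured TCP pose, the force, the opening and the grip force at its end, in the units of the state.
- ctrl.observe(): the state, without advancing time (a new reading comes with each control period).
- imaging.grab_frame(name): name is "scene" or "top" or "wrist"; returns a dict with "frame" (480x640x3 uint8, red, green, blue), "range_z" (480x640 float32, m along the optical axis (not along the pixel's ray), 0 where there is no reading), "fov_y" (degrees; the focal length in pixels is half the picture's height over the tangent of half this angle, whatever the lens; pixels are square), "cx", "cy" (the principal point, pixels), "world_from_camera" (4x4, takes a point from camera to world coordinates); the wrist camera has in their place "mount" (4x4, takes a point from camera to tool coordinates, whose origin is the TCP and whose axes are the flange's). Camera axes: x right, y down, z forward; pixel columns grow to the right and rows downward; lengths in m; the calibration is good to about 2 mm. A picture is of the moment at which its call begins: read the wrist's pose just before it.
- ctrl.close_job(): hands the job in; it is judged then, once.
Trained networks look in a picture, given as the dict that the camera call returned (one of the last four; its "shot" number tells which), for a name from the list of things; names that differ only in an ending like _2 or _b are one class to them, and where a whole thing is asked for, a point or a joint stands for the part that bears it (a point fixed in the world has none). Each returns a list of dicts, best first, with "p" (0 to 1); they miss things now and then, are a little off and sometimes report something else, mostly with a low value. They report only what shows in the picture. A call takes as long as a camera call. They do not tell look-alikes from the thing itself.
- finder.find_in(name, picture): "rect" ([left, top, right, bottom] in pixels, round what is visible of it).
- finder.cut_out(name, picture): "pixels" (480x640 bool, what is visible of it) and "rect" ([left, top, right, bottom] in pixels, round what is visible of it).
The state is a dict: "t": time; "joints": joint angles; "qd": joint speeds; "joint_torque": joint torques, N m; "ee_pos": TCP position; "eef_rot": TCP orientation; "wrist_force": force on the tool from outside, world axes, zero at the start; "torque": the same for the moment, N m; "gripper_width": finger opening in m; "grip_force": force on a finger pad.
Only numpy, scipy, OpenCV 4.12 (cv2) and the standard library are available. Lean on these libraries where they do the work, as an engineer would, in place of code of your own. Each camera call takes 0.05 s, during which the arm holds its last target. There are 200 camera calls.

TASK

Get the spindle grinder ready: lift the splash box's hinged lid, without flinging it or letting it fall, and lay it back until it rests on its stop, then leave it open. Turn the grinding drum that lies in the wooden cradle up on end and slide it over the upright spindle in the box until it sits all the way down on the shoulder. Leave the other loose things on the bench where they are.

Things in the scene. Friction and masses are not known exactly. Their poses are not given: they have to be found in the camera images.
- machine: Spindle grinder: fixed open-topped grey splash box, outside 150 (x) x 200 (y) x 110 (z) mm, walls and floor 6 mm. Origin: centre of its underside, on the bench. The lid's hinge runs along y on the +x rim, the lid's bar is on the -x side. The spindle stands upright at the box's centre.
- lid (a joint): Lid angle, rad: 0 shut, grows as it opens, 1.85 on its stop (leaning back past vertical). The hinge is free: let go below about 1.5 it falls shut, beyond 1.65 it leans onto the stop.
- lid_hinge (a point): Middle of the hinge line, on the box's +x rim, 110 mm above the bench, at the lid's underside.
- lid_bar (a point): Middle of the lid's round steel bar: 10 mm thick, 120 mm long along the box's y, held by an arm at each end, in the lid's plane 36 mm clear of the lid's free edge (centre to edge), so a finger fits between. 186 mm from the hinge line; 114 mm above the bench when shut. Lid panel 150 x 200 x 7 mm, 0.3 kg.
- spindle_tip (a point): Tip of the steel spindle, 15 mm thick with the last 8 mm tapering to 7 mm, at the box's centre, 90 mm above the bench (20 mm below the rim).
- shoulder (a point): Centre of the top of the round shoulder (40 mm across) at the spindle's foot, 22 mm above the bench; 68 mm of spindle stands above it.
- cradle: Fixed wooden cradle: base 90 (x) x 70 (y) x 10 mm, two rails along x, 70 mm long, 22 mm high, 32 mm wide over both. Origin: centre of its underside.
- drum: Grinding drum: grey stone sleeve, 44 mm across, 60 mm long, 20 mm bore right through, both ends alike, about 0.2 kg. Origin: centre of one end; z along the bore to the other end. At the start it lies on the cradle's rails along the cradle's x, its axis 42 mm above the bench.
- drum_mid (a point): Middle of the drum, on its axis, 30 mm from either end.
- spare: Slim spare sleeve of the same grey stone, 28 mm across, 35 mm high, 10 mm bore, standing; not part of the job. Origin: centre of its underside.
- disc: Flat grey grinding disc, 90 mm across, 14 mm thick, lying; not part of the job. Origin: centre of its underside.
- stone: Rough stone block 70 x 50 x 40 mm; not part of the job. Origin: centre of its underside.
- bottle: White bottle 56 mm across, 130 mm high; not part of the job. Origin: centre of its underside.
- wrench: Steel wrench lying flat, about 160 mm long along its x; not part of the job.
- dish: Steel dish 90 mm across, 30 mm high; not part of the job. Origin: centre of its underside.
Mind the look-alikes: they are no part of the job. What is shaped like the drum but turquoise or yellow is not meant.

How it is judged:
On the way:
1. the lid has been lifted open and rests on its stop (value of joint lid above 1.75 rad and velocity of joint lid below 0.2 rad/s), for 0.2 s.
At the end, for the whole second after the job is handed in: The lid is open on its stop (joint beyond 1.75 rad) and the drum, either end up, is upright (within 0.12 rad) on the spindle (axis within 6 mm), sitting on the shoulder (its middle 26 to 34 mm above it), and at rest (value of joint lid above 1.75 rad and z of drum_mid in the frame of shoulder between 0.026 and 0.034 m and horizontal distance between drum_mid and shoulder below 0.006 m and angle between the z axis of drum and the z axis of machine, either way round below 0.12 rad and linear speed of drum below 0.02 m/s); the robot touches nothing.
It fails at once if the lid is flung or falls (faster than 4 rad/s) (velocity of joint lid above 4 rad/s or velocity of joint lid below -4 rad/s).
It fails at once if another loose thing is moved by more than 40 mm (distance of any of spare, disc, stone, bottle, wrench, dish from where it was at the start of the episode above 0.04 m).
It also fails if it takes over 69 s, if anything falls off the work surface, if the arm or the gripper's body presses on something with over 40 N, if the wrist force passes 120 N, or if a joint passes its speed limit or range.

## Working session

There is one attempt and no reset: what is moved stays moved. The work goes in short steps, Python scripts to look and compute and a tool call to move; the robot and the scene stay as the last step left them, time stands still between calls to the robot, and variables do not carry over. Pictures are saved under pics/ and viewed, at most 10 in all, crops included, and the job is handed in when it is done.

Besides the shell and the picture viewer there is one more tool, called after "Emit:" as name(argument=value, ...) on one line, values as JSON. move_arm: Moves the arm, as the interface text tells. Its arguments: {"type":"object","properties":{"plan":{"type":"array","items":{"type":"array","items":{"type":"number"}}},"grip_force":{"type":"number"}},"required":["plan"]}

```bash
mkdir -p pics; ls; cat > h.py <<'E'
import numpy as np, cv2
from station import ctrl, imaging, finder
from scipy.spatial.transform import Rotation as R
def cloud(p, st=None):
    f=240/np.tan(np.radians(p["fov_y"])/2)
    v,u=np.mgrid[0:480,0:640]; z=p["range_z"]
    P=np.stack([(u-p["cx"])*z/f,(v-p["cy"])*z/f,z],-1)
    if "world_from_camera" in p: T=np.array(p["world_from_camera"])
    else:
        T=np.eye(4);T[:3,:3]=R.from_rotvec(st["eef_rot"]).as_matrix();T[:3,3]=st["ee_pos"];T=T@np.array(p["mount"])
    W=P@T[:3,:3].T+T[:3,3]; W[z==0]=np.nan
    return W
def save(p,n): cv2.imwrite("pics/"+n,p["frame"][:,:,::-1])
E
python3 - <<'E'
from h import *
s=ctrl.observe(); print(s)
for c in ["scene","top"]:
    p=imaging.grab_frame(c); save(p,c+"0.png"); np.save("pics/"+c+"0.npy",cloud(p))
    print(c,p["fov_y"],np.round(p["world_from_camera"],3).tolist())
    W=cloud(p)
    for n in ["machine","cradle","drum","lid","lid_bar","spare","disc","stone","bottle","wrench","dish"]:
        for r in finder.cut_out(n,p)[:3]:
            if r["p"]<.2: continue
            q=W[r["pixels"]]; q=q[~np.isnan(q[:,0])]
            print(c,n,round(r["p"],2),np.round(r["rect"]).tolist(),np.round(np.median(q,0),3),np.round(np.percentile(q,2,0),3),np.round(np.percentile(q,98,0),3))
E
```

```text
pics
{'t': 0.0, 'joints': array([-1.35482465e+00,  2.59351460e-01,  1.53608743e+00,  2.69286634e-05,
        1.34800736e+00, -2.02805586e-01]), 'qd': array([ 0.00108855, -0.00029961, -0.00197614, -0.00118802,  0.00181568,
       -0.00030264]), 'joint_torque': array([-6.35514098e-04, -4.46027362e+01, -2.90567082e+01, -2.93064077e-04,
        1.18684772e-02,  5.85381557e-07]), 'ee_pos': array([ 0.22355459, -0.50187929,  0.20126845]), 'eef_rot': array([-3.07116326e+00, -6.52623007e-01, -2.20642448e-05]), 'wrist_force': array([ 0.33041583, -0.72888539,  0.11994534]), 'torque': array([-0.00677077, -0.01380087,  0.02411717]), 'grip_force': 0.0, 'gripper_width': 0.08562764994807079}
scene 51.21825601734409 [[-0.475, 0.51, -0.717, 1.394], [0.88, 0.285, -0.38, 0.521], [0.011, -0.811, -0.585, 0.827], [0.0, 0.0, 0.0, 1.0]]
scene machine 0.71 [180.0, 194.0, 280.0, 285.0] [ 0.611 -0.156  0.104] [ 0.473 -0.27   0.004] [ 0.672 -0.084  0.121]
scene cradle 0.81 [361.0, 303.0, 409.0, 329.0] [0.601 0.253 0.01 ] [0.57  0.206 0.003] [0.621 0.303 0.023]
scene cradle 0.56 [179.0, 196.0, 279.0, 249.0] [ 0.5
[... 2540 characters left out ...]
.191  0.119] [ 0.471 -0.268  0.114] [ 0.662 -0.086  0.123]
top spare 0.77 [298.0, 145.0, 313.0, 161.0] [0.707 0.086 0.033] [0.699 0.073 0.004] [0.724 0.098 0.039]
top disc 0.71 [133.0, 302.0, 183.0, 352.0] [0.352 0.356 0.014] [0.313 0.316 0.008] [0.392 0.397 0.018]
top stone 0.72 [348.0, 154.0, 380.0, 194.0] [ 0.673 -0.027  0.039] [ 0.642 -0.056  0.012] [0.71  0.001 0.044]
top bottle 0.66 [181.0, 110.0, 214.0, 151.0] [0.726 0.301 0.087] [0.711 0.282 0.011] [0.753 0.33  0.132]
top wrench 0.79 [283.0, 287.0, 374.0, 311.0] [0.418 0.034 0.007] [ 0.403 -0.056  0.003] [0.436 0.113 0.012]
top dish 0.76 [470.0, 332.0, 518.0, 378.0] [ 0.325 -0.287  0.016] [ 0.285 -0.322  0.002] [ 0.364 -0.242  0.033]
```

View pics/top0.png

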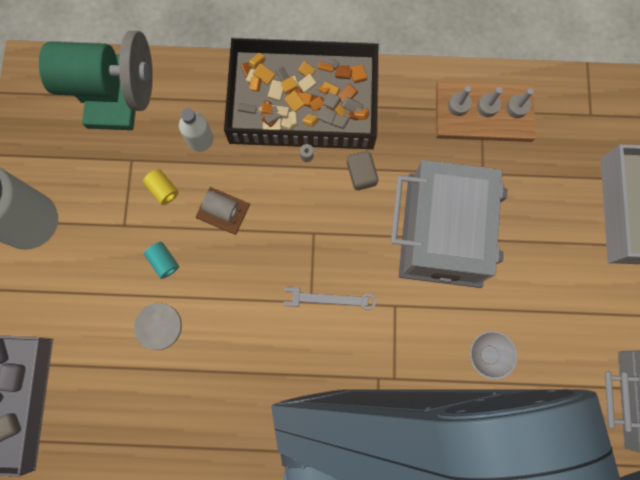

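```bash
python3 - <<'E'
from h import *
for c in ["top","scene"]:
    W=np.load(f"pics/{c}0.npy"); x,y,z=W[...,0],W[...,1],W[...,2]
    # lid top plane
    m=(z>.105)&(z<.13)&(x>.4)&(x<.72)&(y>-.32)&(y<0)
    q=W[m]; r=cv2.minAreaRect((q[:,:2]*1000).astype(np.float32)); print(c,"lid+bar",r,cv2.boxPoints(r).round().tolist(),np.median(q[:,2]))
    # drum on cradle
    m=(z>.05)&(z<.075)&(x>.5)&(x<.68)&(y>.17)&(y<.33)
    q=W[m]; r=cv2.minAreaRect((q[:,:2]*1000).astype(np.float32)); print("drum",r,cv2.boxPoints(r).round().tolist(),np.percentile(q[:,2],[50,95,99]))
    m=(z>.005)&(z<.015)&(x>.5)&(x<.68)&(y>.17)&(y<.33)
    q=W[m]; r=cv2.minAreaRect((q[:,:2]*1000).astype(np.float32)); print("base",r,cv2.boxPoints(r).round().tolist())
    q=W[(z>.05)&(z<.075)&(x>.5)&(x<.68)&(y>.17)&(y<.33)]
img=cv2.imread("pics/top0.png")
a=cv2.resize(img[175:245,180:265],None,fx=6,fy=6,interpolation=2)
cv2.imwrite("pics/cr.png",a)
E
```

```text
top lid+bar ((567.9949951171875, -183.03839111328125), (205.26992797851562, 201.25979614257812), 85.01815032958984) [[459.0, -277.0], [659.0, -294.0], [677.0, -90.0], [477.0, -72.0]] 0.11881425538751267
drum ((586.8616943359375, 250.292236328125), (60.513267517089844, 41.61335754394531), 68.86471557617188) [[557.0, 230.0], [595.0, 215.0], [617.0, 271.0], [578.0, 286.0]] [0.06040216 0.06520191 0.06723886]
base ((589.4881591796875, 250.67422485351562), (158.55355834960938, 179.52122497558594), 89.11629486083984) [[499.0, 173.0], [678.0, 170.0], [680.0, 329.0], [501.0, 331.0]]
scene lid+bar ((567.4669189453125, -174.36654663085938), (198.06854248046875, 205.7565155029297), 85.39153289794922) [[457.0, -265.0], [662.0, -281.0], [678.0, -84.0], [473.0, -67.0]] 0.11774275448997118
drum ((588.7097778320312, 253.11900329589844), (61.3967170715332, 39.16606521606445), 69.41383361816406) [[560.0, 231.0], [596.0, 217.0], [618.0, 275.0], [581.0, 289.0]] [0.05979558 0.0642279  0.06526622]
base ((583.2590942382812, 285.79571533203125), (140.63009643554688, 115.75520324707031), 62.46057891845703) [[499.0, 250.0], [602.0, 197.0], [667.0, 321.0], [564.0, 375.0]]
```

View pics/cr.png

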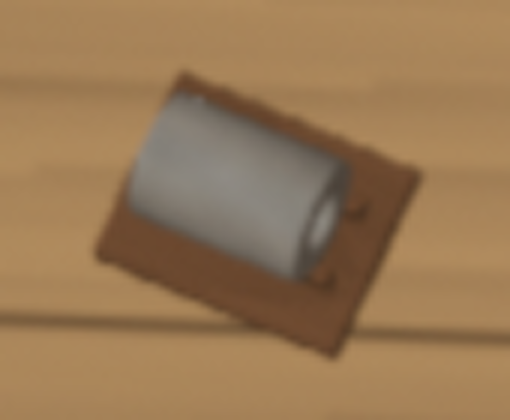

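Top view: the grey drum is at (219,205) on the cradle. Look-alikes are yellow at (160,187), turquoise at (161,260) and the slim spare at (306,152). I choose the grey one on the cradle, and the crop confirms it. The lid bar is at about (398,210), so it faces world +y and the hinge is on the −y side.

```bash
python3 - <<'E'
from h import *
s=ctrl.observe(); M=R.from_rotvec(s["eef_rot"]).as_matrix(); print(M.round(3))
p=imaging.grab_frame("wrist"); print(p["fov_y"],np.round(p["mount"],3).tolist())
T=R.from_euler('z',-4.8,degrees=True).as_matrix()
# candidate: tool y along machine x (either sign)
for yv in ([-.084,-.9965,0],[.084,.9965,0]):
    y=np.array(yv);z=np.array([0,0,-1.]);x=np.cross(y,z)
    print((R.from_matrix(np.c_[x,y,z])*R.from_matrix(M).inv()).as_rotvec().round(3))
E
```

```text
[[ 0.914  0.407 -0.   ]
 [ 0.407 -0.914 -0.   ]
 [-0.     0.    -1.   ]]
59.68777951841783 [[0.001, -0.951, -0.309, 0.079], [1.0, 0.001, -0.001, -0.0], [0.001, -0.309, 0.951, -0.172], [0.0, 0.0, 0.0, 1.0]]
[ 0.    -0.    -0.503]
[0.    0.    2.639]
```

Emit:
move_arm(plan=[[0, 0, 0, 0, 0, 5, 8.5], [0, 0, -0.1, 3, 3, 9, 8.5], [0, 0, -0.2, 6, 6, 13, 8.5], [0, 0, -0.3, 9, 9, 15, 8.5], [0, 0, -0.4, 12, 13, 16, 8.5], [0, 0, -0.5, 15, 17, 17, 8.5], [0, 0, -0.5, 19, 21, 17, 8.5], [0, 0, -0.5, 23, 25, 17, 8.5], [0, 0, -0.5, 27, 29, 17, 8.5], [0, 0, -0.5, 31, 32, 17, 8.5], [0, 0, -0.5, 34, 35, 17, 8.5], [0, 0, -0.5, 35, 36, 17, 8.5]])

```text
t: 2.45
ee_pos: [0.5753, -0.1401, 0.372]
eef_rot: [-3.139, 0.125, -0.0]
wrist_force: [-0.2, -0.6, -0.0]
gripper_width: 0.0855
grip_force: 0.0
```

```bash
cat > w.py <<'E'
from h import *
import sys
s=ctrl.observe();p=imaging.grab_frame("wrist");W=cloud(p,s);save(p,sys.argv[1]+".png");np.save("pics/"+sys.argv[1]+".npy",W)
print(s["t"],s["ee_pos"].round(4),s["eef_rot"].round(3),s["joints"].round(3))
E
python3 w.py w1; python3 - <<'E'
from h import *
W=np.load("pics/w1.npy");x,y,z=np.moveaxis(W,-1,0)
m=(z>.1)&(z<.135);q=W[m];print(len(q),np.percentile(q[:,2],[5,50,95]),np.nanmin(x[m]),x[m].max(),y[m].min(),y[m].max())
for a in np.arange(.46,.68,.02):
    k=m&(abs(x-a)<.003); 
    if k.any():
        h=np.sort(y[k]); g=np.where(np.diff(h)>.006)[0]; print(round(a,2),h[[0,-1]].round(4),[(h[i].round(4),h[i+1].round(4)) for i in g])
E
```

```text
2.45 [ 0.5753 -0.1401  0.372 ] [-3.139  0.125 -0.   ] [-0.427  0.288  1.092  0.     1.761  1.223]
30412 [0.11592387 0.11834842 0.12042213] 0.25421104577983544 0.6692564232848179 -0.5212788705375369 -0.07509602268891413
0.46 [-0.2613 -0.2104] []
0.48 [-0.2679 -0.1137] []
0.5 [-0.2802 -0.1145] []
0.52 [-0.2662 -0.0751] [(np.float64(-0.1162), np.float64(-0.0955))]
0.54 [-0.2677 -0.0776] [(np.float64(-0.1181), np.float64(-0.0867))]
0.56 [-0.2696 -0.0788] [(np.float64(-0.12), np.float64(-0.0888))]
0.58 [-0.2713 -0.0804] [(np.float64(-0.1219), np.float64(-0.0902))]
0.6 [-0.2785 -0.0829] [(np.float64(-0.1237), np.float64(-0.0924))]
0.62 [-0.2915 -0.0842] [(np.float64(-0.1255), np.float64(-0.0937))]
0.64 [-0.2777 -0.0876] [(np.float64(-0.1274), np.float64(-0.1015))]
0.66 [-0.2734 -0.1293] []
```

View pics/w1.png

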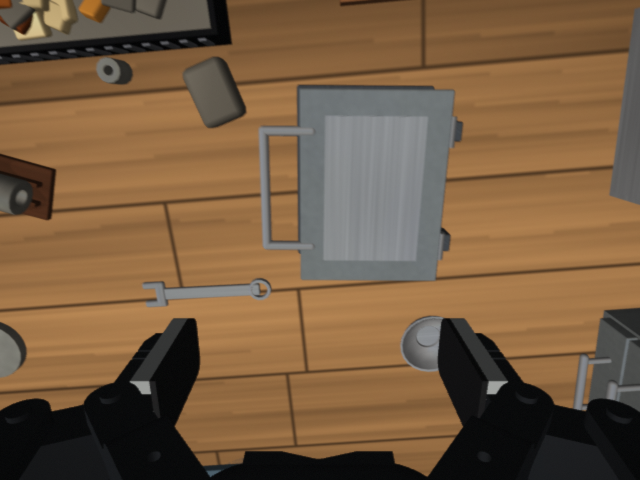

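The wrist view shows the bar at (265,190), gap on its right, hinge blocks at (450,130)/(445,243).

```bash
python3 - <<'E'
from h import *
W=np.load("pics/w1.npy");x,y,z=np.moveaxis(W,-1,0)
m=(z>.105)&(z<.13)&(x>.44)&(x<.7)&(y>-.32)&(y<-.05)
k=m&(x>.525)&(x<.635)&(y>-.100); bx,by,bz=x[k],y[k],z[k]
c=np.polyfit(bx,by,1);print(c,"bar top z",np.percentile(bz,90))
th=np.arctan(c[0]);u=np.array([np.cos(th),np.sin(th)]);mm=np.array([np.sin(th),-np.cos(th)])
P=W[...,:2]@u;Q=W[...,:2]@mm
k=m&(Q>.14)&(Q<.24);print("u ext lid",np.percentile(P[k],[.3,1,99,99.7]))
b=m&(abs(Q-np.median((W[...,:2]@mm)[m&(x>.54)&(x<.62)&(y>-.1)]))<.003);print("u ext bar",np.percentile(P[b],[.5,2,98,99.5]))
q0=np.median((W[...,:2]@mm)[m&(x>.54)&(x<.62)&(y>-.1)]);print("qbar",q0,"lid q ext",np.percentile(Q[m&(Q>.1)],[.5,99,99.8]))
uc=np.median(P[b]);uc=(np.percentile(P[k],.5)+np.percentile(P[k],99.5))/2
print(uc,"bar mid",uc*u+q0*mm,"box c",uc*u+(q0+.111)*mm,"hinge",uc*u+(q0+.186)*mm,th)
E
```

```text
[-0.09932296 -0.02847911] bar top z 0.1195911426262
u ext lid [0.48230836 0.48409364 0.67892044 0.68008942]
u ext bar [0.51667129 0.51931877 0.64195678 0.64371882]
qbar 0.028176112647455818 lid q ext [0.10052959 0.21445484 0.21787073]
0.5813390364531698 bar mid [ 0.57570778 -0.08549575] box c [ 0.56473691 -0.19595226] hinge [ 0.55732416 -0.27058503] -0.09899826909861065
```

Emit:
move_arm(plan=[[0, 0, -0.01, 0, 3, -3, 2.4], [0, 0, -0.01, 0, 5.4, -8, 2.4], [0, 0, -0.01, 0, 5.4, -13, 2.4], [0, 0, -0.01, 0, 5.4, -18, 2.4], [0, 0, -0.01, 0, 5.4, -21, 2.4], [0, 0, -0.01, 0, 5.4, -22, 2.4], [0, 0, -0.01, 0, 5.4, -22, 2.4], [0, 0, -0.01, 0, 5.4, -22, 2.4]])

```text
t: 3.3
ee_pos: [0.5751, -0.0892, 0.1542]
eef_rot: [3.137, -0.144, 0.005]
wrist_force: [-0.6, -0.8, 0.6]
gripper_width: 0.0239
grip_force: 0.0
```

```bash
python3 w.py w2; python3 - <<'E'
from h import *
W=np.load("pics/w2.npy");x,y,z=np.moveaxis(W,-1,0)
m=(z>.105)&(z<.13)&(y>-.11)&(y<-.06)
for a in (.5,.51,.52,.53,.54,.55,.56,.57,.58,.6):
    k=m&(abs(x-a)<.003)
    if k.any(): print(a,y[k].min(),y[k].max(),np.percentile(z[k],95))
E
```

```text
3.3 [ 0.5751 -0.0892  0.1542] [ 3.137 -0.144  0.005] [-0.345  0.348  1.53   0.     1.26   1.317]
0.51 -0.1019587964157584 -0.07536417437480647 0.11957856266302203
0.52 -0.10140672319886823 -0.0753571565002307 0.11934633150489134
0.53 -0.08599726789413262 -0.07633829127986339 0.11954708635549888
0.54 -0.08684450817636001 -0.07694788729061154 0.11950001468609345
0.55 -0.08777206755332885 -0.07776408427647838 0.1196107205723515
0.56 -0.08871620931707586 -0.07884036507815737 0.11955452274402115
0.57 -0.08951344598271367 -0.07990639688353371 0.11930214373098233
0.58 -0.09048060721941906 -0.08039423291592286 0.11968756377977008
0.6 -0.09230370472384224 -0.08236623566205013 0.11951103729398713
```

View pics/w2.png

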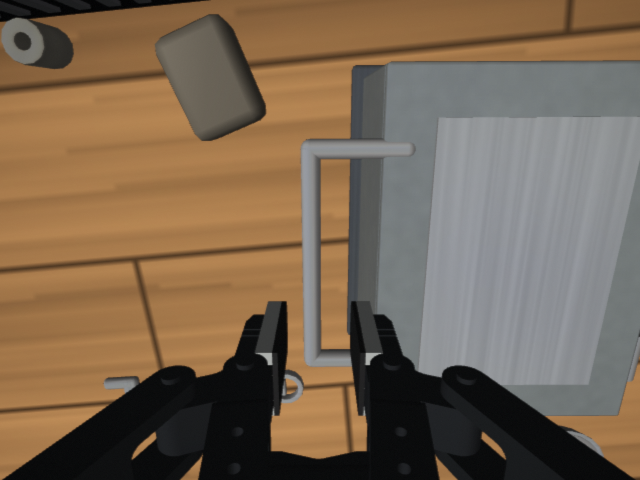

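The wrist view shows the bar (x≈311) between the fingers (286 and 352), with the gap free on both sides.

Emit:
move_arm(plan=[[0, 0, 0, 0, 0.4, -2, 2.4], [0, 0, 0, 0, 0.4, -4, 2.4], [0, 0, 0, 0, 0.4, -5.6, 2.4], [0, 0, 0, 0, 0.4, -5.6, 2.4], [0, 0, 0, 0, 0.4, -5.6, 0.6], [0, 0, 0, 0, 0.4, -5.6, 0.6], [0, 0, 0, 0, 0.4, -5.6, 0.6], [0, 0, 0, 0, 0.4, -5.6, 0.6]], grip_force=40)

```text
t: 4.15
ee_pos: [0.5743, -0.0847, 0.0971]
eef_rot: [3.138, -0.143, 0.003]
wrist_force: [-0.6, 0.5, 0.2]
gripper_width: 0.0061
grip_force: 0.0
```

```bash
python3 - <<'E'
import numpy as np
th=-.09;m=np.array([np.sin(th),-np.cos(th)])
z0=np.arctan2(.004,.186)
for a in np.arange(.0,1.92,.1):
    d=.186*(np.cos(z0)-np.cos(a+z0)); h=.186*(np.sin(a+z0)-np.sin(z0)); print(round(a,2),(d*m*100).round(1),round(h*100,1))
E
```

```text
0.0 [-0. -0.] 0.0
0.1 [-0.  -0.1] 1.9
0.2 [-0.  -0.4] 3.7
0.3 [-0.1 -0.9] 5.5
0.4 [-0.1 -1.6] 7.2
0.5 [-0.2 -2.5] 8.9
0.6 [-0.3 -3.5] 10.4
0.7 [-0.4 -4.6] 11.9
0.8 [-0.5 -5.9] 13.2
0.9 [-0.7 -7.3] 14.4
1.0 [-0.8 -8.8] 15.5
1.1 [ -0.9 -10.5] 16.4
1.2 [ -1.1 -12.2] 17.1
1.3 [ -1.3 -14. ] 17.6
1.4 [ -1.4 -15.8] 18.0
1.5 [ -1.6 -17.6] 18.2
1.6 [ -1.8 -19.5] 18.2
1.7 [ -1.9 -21.3] 18.0
1.8 [ -2.1 -23.1] 17.6
1.9 [ -2.2 -24.9] 17.1
```

```bash
python3 w.py w3
```

```text
4.15 [ 0.5743 -0.0847  0.0971] [ 3.138e+00 -1.430e-01  3.000e-03] [-0.338  0.4    1.605  0.     1.136  1.324]
```

View pics/w3.png

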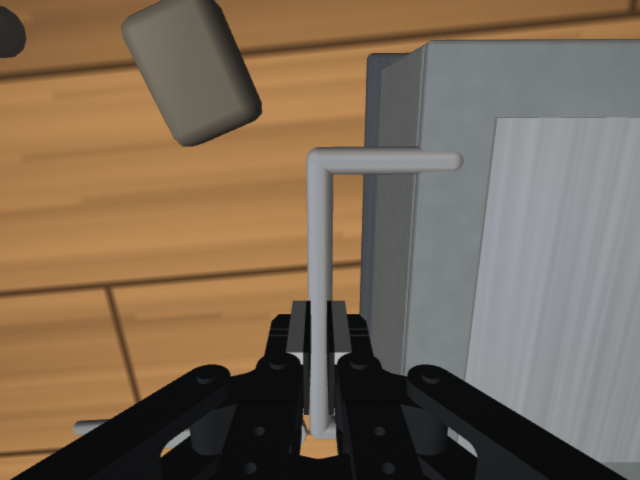

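The bar runs between the fingers at (320,300–430), but the pads reached 6 mm without any force. I'll close fully and check.

Emit:
move_arm(plan=[[0, 0, 0, 0, 0, 0, 0], [0, 0, 0, 0, 0, 0, 0], [0, 0, 0, 0, 0, 0, 0], [0, 0, 0, 0, 0, 0, 0]], grip_force=40)

```text
t: 4.6
ee_pos: [0.5737, -0.0845, 0.0961]
eef_rot: [-3.138, 0.143, 0.0]
wrist_force: [0.0, 0.1, 0.7]
gripper_width: -0.0001
grip_force: 0.0
```

```bash
python3 w.py w4; python3 - <<'E'
from h import *
s=ctrl.observe();M=R.from_rotvec(s["eef_rot"]).as_matrix()
W=np.load("pics/w4.npy");T=(W-s["ee_pos"])@M
# rows down the image at column 320 and 300: tool coords
for c in (320,300,285,345):
    print(c,[ (r,(T[r,c]*1000).round().tolist()) for r in range(240,480,15)])
E
cp pics/w4.png pics/w4b.png
```

```text
4.6 [ 0.5737 -0.0845  0.0961] [-3.138  0.143  0.   ] [-0.338  0.401  1.606  0.     1.135  1.324]
320 [(240, [31.0, 0.0, -23.0]), (255, [24.0, 0.0, -21.0]), (270, [18.0, 0.0, -22.0]), (285, [12.0, 0.0, -22.0]), (300, [6.0, 0.0, -23.0]), (315, [10.0, 0.0, -44.0]), (330, [10.0, 0.0, -54.0]), (345, [10.0, 0.0, -62.0]), (360, [8.0, 0.0, -67.0]), (375, [3.0, 0.0, -67.0]), (390, [-3.0, 0.0, -66.0]), (405, [-8.0, 0.0, -67.0]), (420, [-51.0, 0.0, -23.0]), (435, [-60.0, 1.0, -23.0]), (450, [-186.0, 1.0, 96.0]), (465, [10.0, 0.0, -106.0])]
300 [(240, [-8.0, -13.0, 96.0]), (255, [-18.0, -13.0, 95.0]), (270, [-30.0, -13.0, 97.0]), (285, [-41.0, -13.0, 96.0]), (300, [-53.0, -13.0, 96.0]), (315, [11.0, -6.0, -44.0]), (330, [11.0, -6.0, -54.0]), (345, [10.0, -6.0, -63.0]), (360, [11.0, -5.0, -72.0]), (375, [11.0, -5.0, -78.0]), (390, [11.0, -5.0, -85.0]), (405, [17.0, -4.0, -96.0]), (420, [13.0, -4.0, -96.0]), (435, [10.0, -4.0, -98.0]), (450, [6.0, -4.0, -98.0]), (465, [11.0, -4.0, -106.0])]
285 [(240, [-8.0, -23.0, 96.0]), (255, [-18.0, -23.0, 95.0]), (270, [-29.0, -23.0, 95.0]), (285, [-41.0, -24.0, 96.0]), (300, [-52.0, -24.0, 95.0]), (315, [-64.0, -24.0, 95.0]), (330, [6.0, -12.0, -46.0]), (345, [7.0, -11.0, -57.0]), (360, [13.0, -9.0, -74.0]), (375, [12.0, -9.0, -79.0]), (390, [11.0, -8.0, -85.0]), (405, [17.0, -7.0, -96.0]), (420, [17.0, -7.0, -101.0]), (435, [17.0, -7.0, -106.0]), (450, [16.0, -7.0, -108.0]), (465, [17.0, -6.0, -112.0])]
345 [(240, [-8.0, 18.0, 96.0]), (255, [-19.0, 18.0, 96.0]), (270, [-30.0, 18.0, 97.0]), (285, [-41.0, 18.0, 97.0]), (300, [-52.0, 18.0, 95.0]), (315, [7.0, 9.0, -37.0]), (330, [7.0, 9.0, -47.0]), (345, [7.0, 8.0, -57.0]), (360, [13.0, 7.0, -74.0]), (375, [12.0, 7.0, -79.0]), (390, [11.0, 6.0, -84.0]), (405, [17.0, 6.0, -96.0]), (420, [17.0, 5.0, -101.0]), (435, [17.0, 5.0, -106.0]), (450, [15.0, 5.0, -107.0]), (465, [13.0, 5.0, -109.0])]
```

View pics/w4.png

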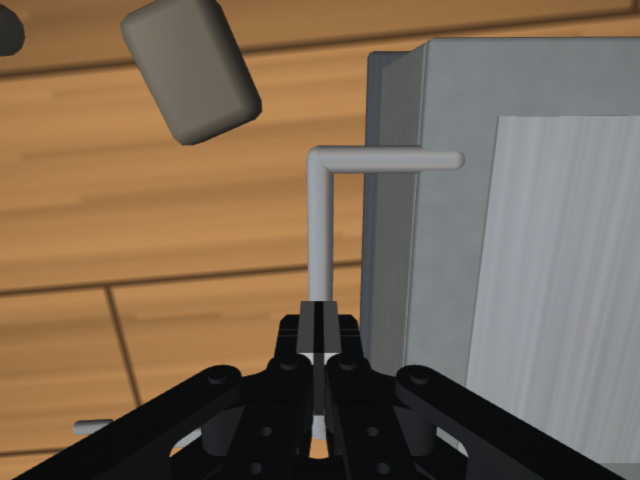

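```bash
python3 - <<'E'
from h import *
for n,pos,rv in (("w1",[.5753,-.1401,.372],[-3.139,.125,0]),("w2",[.5751,-.0892,.1542],[3.137,-.144,.005]),("w4",[.5737,-.0845,.0961],[-3.138,.143,0])):
    W=np.load(f"pics/{n}.npy");T=(W-np.array(pos))@R.from_rotvec(rv).as_matrix()*1000
    k=(abs(T[...,0])<14)&(T[...,2]>-80)&(T[...,2]<20)&(abs(T[...,1])<70)
    if n!="w1": k&=~((T[...,2]>-26))
    q=T[k];q=q[np.argsort(-q[:,2])]
    print(n,len(q),q[:300:60].round(1).tolist(),"ymin/max",q[:,1].min(),q[:,1].max())
E
```

```text
w1 9960 [[-6.3, -43.2, -41.1], [8.0, -42.8, -42.9], [-3.3, -42.6, -43.8], [6.9, 42.5, -44.3], [-1.9, -42.5, -44.8]] ymin/max -56.76252113536585 56.474790703276064
w2 9975 [[1.2, 11.8, -29.0], [8.3, -12.2, -32.3], [10.5, 12.0, -33.2], [10.5, -14.2, -34.2], [10.3, 17.3, -35.3]] ymin/max -45.311573377972685 44.153292650926254
w4 9146 [[9.8, -4.1, -31.9], [10.5, -1.5, -34.1], [10.3, 3.5, -35.4], [6.7, 7.5, -36.2], [11.1, 5.3, -36.9]] ymin/max -34.65969632353361 34.05188114224544
```

Depth shows the real fingertips sit about 33 mm behind the nominal TCP, so the fingers closed about 10 mm above the bar. I'll apply that offset: open, go 31 mm lower and close.

Emit:
move_arm(plan=[[0, 0, 0, 0, 0, 0.3, 2.4], [0, 0, 0, 0, 0, 0.3, 2.4], [0, 0, 0, 0, 0, 0.3, 2.4], [0, 0, 0, 0, 0, -1.5, 2.4], [0, 0, 0, 0, 0, -3.1, 2.4], [0, 0, 0, 0, 0, -3.1, 2.4], [0, 0, 0, 0, 0, -3.1, 0.4], [0, 0, 0, 0, 0, -3.1, 0.4], [0, 0, 0, 0, 0, -3.1, 0.4], [0, 0, 0, 0, 0, -3.1, 0.4]], grip_force=40)

```text
t: 5.65
ee_pos: [0.5736, -0.0851, 0.0655]
eef_rot: [3.137, -0.143, -0.0]
wrist_force: [-3.5, -4.4, -0.6]
gripper_width: 0.0085
grip_force: 38.9
```

Emit:
move_arm(plan=[[0, 0, 0, 0, 0, 0.7, 0.4], [0, 0, 0, 0, -0.1, 1.9, 0.4], [0, 0, 0, 0, -0.4, 3.7, 0.4], [0, 0, 0, -0.1, -0.9, 5.5, 0.4], [0, 0, 0, -0.1, -1.6, 7.2, 0.4], [0, 0, 0, -0.2, -2.5, 8.9, 0.4], [0, 0, 0, -0.3, -3.5, 10.4, 0.4], [0, 0, 0, -0.4, -4.6, 11.9, 0.4], [0, 0, 0, -0.5, -5.9, 13.2, 0.4], [0, 0, 0, -0.6, -7.3, 14.4, 0.4], [0, 0, 0, -0.7, -8.1, 15.0, 0.4], [0, 0, 0, -0.7, -8.1, 15.0, 0.4]])

```text
t: 6.85
ee_pos: [0.5666, -0.1649, 0.2173]
eef_rot: [-3.136, 0.144, -0.002]
wrist_force: [-3.9, 5.9, 4.3]
gripper_width: 0.008
grip_force: 39.4
```

Emit:
move_arm(plan=[[0, 0, 0, -0.1, -0.7, 0.5, 0.4], [0, 0, 0, -0.2, -2.4, 1.4, 0.4], [0, 0, 0, -0.4, -4.1, 2.1, 0.4], [0, 0, 0, -0.6, -5.9, 2.6, 0.4], [0, 0, 0, -0.7, -7.7, 3.0, 0.4], [0, 0, 0, -0.9, -9.5, 3.2, 0.4], [0, 0, 0, -1.1, -11.4, 3.2, 0.4], [0, 0, 0, -1.2, -13.2, 3.0, 0.4], [0, 0, 0, -1.3, -14.5, 2.7, 0.4], [0, 0, 0, -1.4, -15.3, 2.5, 0.4], [0, 0, 0, -1.4, -15.3, 2.5, 0.4]])

```text
t: 7.95
ee_pos: [0.5529, -0.3218, 0.2401]
eef_rot: [3.136, -0.146, 0.002]
wrist_force: [0.8, -1.5, 6.1]
gripper_width: 0.0082
grip_force: 43.3
```

Lid at about 1.83 rad. I'll release, rise clear and travel towards the cradle.

Emit:
move_arm(plan=[[0, 0, 0, 0, 0, 0, 3], [0, 0, 0, 0, 0, 0, 3], [0, 0, 0, 0, 0, 0, 3], [0, 0, 0, 0, 0, 3, 3], [0, 0, 0, 0, 0, 7, 3], [0, 0, 0, 0, 0, 10, 3], [0, 0, 0.1, 1, 4, 10, 5], [0, 0, 0.2, 1, 9, 10, 7], [0, 0, 0.3, 1, 14, 10, 7], [0, 0, 0.45, 1, 19, 10, 7], [0, 0, 0.6, 1, 24, 10, 7], [0, 0, 0.7, 1, 28, 10, 7]])

```text
t: 9.15
ee_pos: [0.5621, -0.0356, 0.34]
eef_rot: [-2.993, -0.952, 0.0]
wrist_force: [0.1, -0.1, -0.2]
gripper_width: 0.0703
grip_force: 0.0
```

```bash
python3 - <<'E'
from h import *
s=ctrl.observe();print(s["joints"].round(4),s["ee_pos"].round(4),s["eef_rot"].round(3))
p=imaging.grab_frame("top");W=cloud(p);x,y,z=np.moveaxis(W,-1,0)
m=(x>.4)&(x<.72)&(y<-.2)&(y>-.4)&(z>.2)&(z<.33);q=W[m]
q=q[(q[:,0]>.5)&(q[:,0]<.6)];print(len(q),q[np.argsort(-q[:,2])][:200:20].round(3).tolist())
E
```

```text
[-2.6150e-01  2.3140e-01  1.2418e+00  4.0000e-04  1.6687e+00  6.9350e-01] [ 0.5621 -0.0356  0.34  ] [-2.993 -0.952  0.   ]
1952 [[0.55, -0.32, 0.298], [0.589, -0.326, 0.296], [0.564, -0.327, 0.295], [0.528, -0.325, 0.295], [0.586, -0.324, 0.294], [0.579, -0.328, 0.294], [0.518, -0.319, 0.294], [0.548, -0.324, 0.294], [0.503, -0.321, 0.293], [0.547, -0.325, 0.293]]
```

The lid is confirmed on its stop: bar at y −0.324, z 0.29.

Emit:
move_arm(plan=[[0, 0, 0.14, 0, 5, 0, 7], [0, 0, 0.28, 1, 10, 0, 7], [0, 0, 0.42, 2, 15, 0, 7], [0, 0, 0.55, 2.5, 19.5, -2, 7], [0, 0, 0.58, 3, 24, -4, 7], [0, 0, 0.58, 3.5, 28, -6, 7], [0, 0, 0.58, 3.8, 31, -8, 7], [0, 0, 0.58, 3.8, 32.5, -8, 7], [0, 0, 0.58, 3.8, 32.5, -8, 7], [0, 0, 0.58, 3.8, 32.5, -8, 7]])

```text
t: 10.2
ee_pos: [0.6013, 0.2856, 0.2615]
eef_rot: [2.602, 1.758, 0.002]
wrist_force: [-0.5, -0.9, 0.3]
gripper_width: 0.07
grip_force: 0.0
```

```bash
python3 w.py w5; python3 - <<'E'
from h import *
W=np.load("pics/w5.npy");x,y,z=np.moveaxis(W,-1,0)
q=W[(z>.05)&(z<.08)&(x>.53)&(x<.65)&(y>.19)&(y<.31)]
r=cv2.minAreaRect((q[:,:2]*1000).astype(np.float32));print("drum",r,np.percentile(q[:,2],[50,95,99]))
t=q[q[:,2]>np.percentile(q[:,2],97)-.002];c=t[:,:2].mean(0);print("ridge",c,np.linalg.svd(t[:,:2]-c)[2][0],len(t))
E
```

```text
10.2 [0.6013 0.2856 0.2615] [2.602e+00 1.758e+00 2.000e-03] [ 2.770e-01  4.450e-01  1.124e+00 -1.000e-03  1.571e+00  6.590e-01]
drum ((585.0565795898438, 252.1580352783203), (60.05435562133789, 40.33407211303711), 68.919189453125) [0.06053056 0.06356069 0.06420426]
ridge [0.58544506 0.25279003] [-0.35299173 -0.93562644] 901
```

View pics/w5.png

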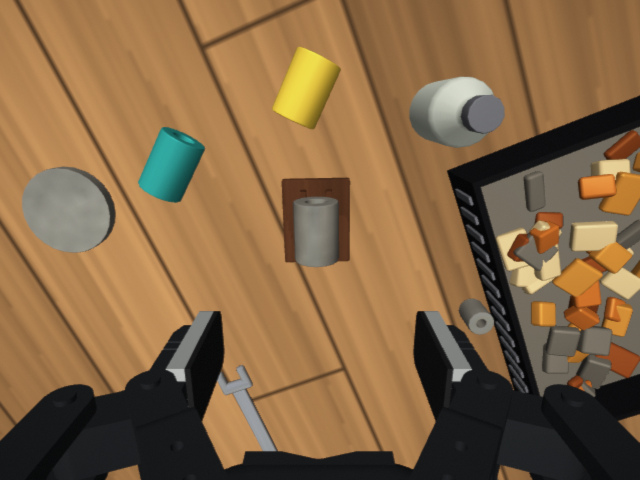

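The wrist view has the grey drum at (317,230) on its cradle, with turquoise (170,165), yellow (307,88) and spare (477,317) well apart. I'll tilt the tool 45° and back off along the axis.

Emit:
move_arm(plan=[[0.122, -0.047, 0, -1, -2, 0, 7.5], [0.244, -0.094, 0, -2, -4, -1, 7.5], [0.367, -0.14, 0, -3, -6, -2, 7.5], [0.489, -0.187, 0, -4, -8, -4, 7.5], [0.611, -0.234, 0, -4, -9.6, -6, 7.5], [0.733, -0.281, 0, -4, -9.6, -8, 7.5], [0.733, -0.281, 0, -4, -9.6, -8, 7.5], [0.733, -0.281, 0, -4, -9.6, -8, 7.5]])

```text
t: 11.05
ee_pos: [0.5613, 0.1882, 0.1806]
eef_rot: [-2.123, -1.427, -0.866]
wrist_force: [1.1, 0.4, 0.4]
gripper_width: 0.0754
grip_force: 0.0
```

```bash
cat > kin.py <<'E'
from h import *
from scipy.optimize import least_squares
D=[([-1.35482,.25935,1.53609,0,1.34801,-.20281],[.22355,-.50188,.20127],[-3.07116,-.65262,0]),
([-.427,.288,1.092,0,1.761,1.223],[.5753,-.1401,.372],[-3.139,.125,0]),
([-.345,.348,1.53,0,1.26,1.317],[.5751,-.0892,.1542],[3.137,-.144,.005]),
([-.338,.4,1.605,0,1.136,1.324],[.5743,-.0847,.0971],[3.138,-.143,.003]),
([-.2615,.2314,1.2418,0,1.6687,.6935],[.5621,-.0356,.34],[-2.993,-.952,0]),
([.277,.445,1.124,-.001,1.571,.659],[.6013,.2856,.2615],[2.602,1.758,.002])]
def fk(q,p):
    a1,b1,d1,L2,e,L3,L6,b6=p
    Rz=lambda a:R.from_euler('z',a);Ry=lambda a:R.from_euler('y',a)
    r=Rz(q[0]);x=r.apply([a1,b1,d1]);r=r*Ry(q[1]);x=x+r.apply([0,0,L2]);r=r*Ry(q[2]);x=x+r.apply([e,0,L3])
    r=r*Rz(SG[0]*q[3])*Ry(q[4]);x=x+r.apply([b6,0,L6]);r=r*Rz(SG[1]*q[5]+SG[2]);return x,r
SG=[1,1,np.pi/2]
def fit(D):
    f=lambda p:np.concatenate([(fk(q,p)[0]-x) for q,x,_ in D]+[[.001*(p[-1]),.001*(p[4])]])
    s=least_squares(f,[0,.1,.3,.35,0,.35,.3,0]);return s.x,abs(s.fun).max()
def ik(p,x,Rt,q0):
    lo=np.array([-3.14,-.91,.19,-1.22,.22,-3.12])+.02;hi=np.array([3.14,2.08,2.58,4.36,2.71,3.12])-.02
    def f(q):
        X,r=fk(q,p);return np.r_[(X-x)*5,(Rt*r.inv()).as_rotvec()]
    s=least_squares(f,np.clip(q0,lo,hi),bounds=(lo,hi));return s.x,abs(s.fun).max()
E
python3 - <<'E'
from kin import *
s=ctrl.observe();print(s["t"],s["joints"].round(4),s["ee_pos"].round(4),s["eef_rot"].round(4))
import kin
D.append((s["joints"],s["ee_pos"],s["eef_rot"]))
for a in(1,-1):
  for b in(1,-1):
    for c in (np.pi/2,-np.pi/2):
        SG[:]=[a,b,c]
        e=[(R.from_rotvec(rv)*fk(q,[0]*8)[1].inv()).magnitude() for q,x,rv in D]
        print(a,b,c,np.round(e,3)); 
        if max(e)<.1: print(fit(D)); best=list(SG)
E
```

```text
11.05 [-0.3763  0.2536  1.9064  0.8728  1.1704 -0.4268] [0.5613 0.1882 0.1806] [-2.1234 -1.4272 -0.8662]
1 1 1.5707963267948966 [0.    0.001 0.001 0.001 0.001 0.    0.   ]
(array([-0.00114045,  0.11069775,  0.2226027 ,  0.53407325,  0.05988518,
        0.42528548,  0.38436507, -0.00185607]), np.float64(0.00042040577322577377))
1 1 -1.5707963267948966 [3.142 3.141 3.141 3.141 3.141 3.141 3.142]
1 -1 1.5707963267948966 [0.406 2.446 2.635 2.648 1.387 1.318 0.854]
1 -1 -1.5707963267948966 [2.736 0.695 0.507 0.494 1.755 1.823 2.288]
-1 1 1.5707963267948966 [0.000e+00 1.000e-03 1.000e-03 1.000e-03 1.000e-03 2.000e-03 1.746e+00]
-1 1 -1.5707963267948966 [3.142 3.141 3.141 3.141 3.141 3.141 2.535]
-1 -1 1.5707963267948966 [0.406 2.446 2.635 2.648 1.387 1.318 1.566]
-1 -1 -1.5707963267948966 [2.736 0.695 0.507 0.494 1.755 1.823 3.13 ]
```

```bash
cat >> kin.py <<'E'
P=np.array([-0.00114045,0.11069775,0.2226027,0.53407325,0.05988518,0.42528548,0.38436507,-0.00185607])
def pose(psi,tilt,G,back=.055):
    # tool x along heading psi, tilted +out; G grasp point
    base=R.from_matrix(np.array([[np.cos(psi),np.sin(psi),0],[np.sin(psi),-np.cos(psi),0],[0,0,-1]]))
    r=base*R.from_euler('y',tilt);return np.array(G)+back*r.apply([0,0,1]),r
E
python3 - <<'E'
from kin import *
q=np.array([-.3763,.2536,1.9064,.8728,1.1704,-.4268])
def run(lbl,psi,t,G,q):
    x,r=pose(psi,t,G);qq,e=ik(P,x,r,q);print(lbl,qq.round(2),round(e,3),x.round(3));return qq
p0=1.205;d=np.array([np.cos(p0),np.sin(p0),0])
q=run("pre",p0,.785,np.array([.585,.2525,.042])-.09*np.r_[.707*d[:2],-.707],q)
q=run("grasp",p0,.785,[.585,.2525,.042],q)
ql=run("lift",p0,.785,[.585,.2525,.16],q)
for psi in (1.2,.8,.4,0):
  for S in ((.54,.1),(.5,.17)):
    q=ql
    for k in range(1,7): 
        f=k/6; t=.785-1.571*f; G=np.array([.585,.2525,.16])*(1-f)+np.r_[S,.16]*f
        x,r=pose(p0+(psi-p0)*f,t,G);qn,e=ik(P,x,r,q);print('   ',qn.round(2),round(e,3)) if e>.01 else None;q=qn
    print(psi,S);q=run("up",psi,-.785,[*S,.16],q);q=run("place",psi,-.785,[*S,.031],q)
    run("down",psi,0,[*S,.2],q)
E
```

```text
pre [-0.28  0.46  1.98  1.04  0.96 -0.66] 0.0 [0.576 0.229 0.067]
grasp [-0.15  0.6   1.95  1.2   0.83 -0.74] 0.0 [0.599 0.289 0.003]
lift [-0.15  0.4   1.88  1.    0.96 -0.43] 0.0 [0.599 0.289 0.121]
1.2 (0.54, 0.1)
up [ 0.31  0.68  1.35 -0.58  1.65  0.8 ] 0.0 [0.526 0.064 0.121]
place [ 0.31  0.84  1.41 -0.58  1.47  0.92] 0.0 [ 0.526  0.064 -0.008]
down [-0.02  0.3   1.62 -0.    1.22  0.35] 0.0 [0.54  0.1   0.145]
1.2 (0.5, 0.17)
up [ 0.43  0.68  1.35 -0.52  1.71  0.89] 0.0 [0.486 0.134 0.121]
place [ 0.43  0.84  1.41 -0.52  1.52  0.99] 0.0 [ 0.486  0.134 -0.008]
down [ 0.12  0.27  1.67 -0.    1.2   0.49] 0.0 [0.5   0.17  0.145]
0.8 (0.54, 0.1)
up [ 0.22  0.77  1.19 -0.42  1.86  1.01] 0.0 [0.513 0.072 0.121]
place [ 0.22  0.91  1.25 -0.4   1.67  1.09] 0.0 [ 0.513  0.072 -0.008]
down [-0.02  0.3   1.62 -0.    1.22  0.75] 0.0 [0.54  0.1   0.145]
0.8 (0.5, 0.17)
up [ 0.32  0.75  1.21 -0.35  1.88  1.11] 0.0 [0.473 0.142 0.121]
place [ 0.32  0.9   1.27 -0.33  1.69  1.18] 0.0 [ 0.473  0.142 -0.008]
down [ 0.12  0.27  1.67 -0.    1.2   0.89] 0.0 [0.5   0.17  0.145]
0.4 (0.54, 0.1)
up [ 0.11  0.81  1.09 -0.23  1.99  1.27] 0.0 [0.504 0.085 0.121]
place [ 0.1   0.95  1.15 -0.21  1.79  1.31] 0.0 [ 0.504  0.085 -0.008]
down [-0.02  0.3   1.62 -0.    1.22  1.15] 0.0 [0.54  0.1   0.145]
0.4 (0.5, 0.17)
up [ 0.2   0.78  1.15 -0.15  1.98  1.37] 0.0 [0.464 0.155 0.121]
place [ 0.2   0.92  1.22 -0.14  1.78  1.4 ] 0.0 [ 0.464  0.155 -0.008]
down [ 0.12  0.27  1.67 -0.    1.2   1.29] 0.0 [0.5   0.17  0.145]
0 (0.54, 0.1)
up [-0.01  0.81  1.09 -0.01  2.02  1.56] 0.0 [0.501 0.1   0.121]
place [-0.01  0.95  1.15 -0.01  1.82  1.56] 0.0 [ 0.501  0.1   -0.008]
down [-0.02  0.3   1.62 -0.    1.22  1.55] 0.0 [0.54  0.1   0.145]
0 (0.5, 0.17)
up [0.08 0.77 1.18 0.06 1.98 1.65] 0.0 [0.461 0.17  0.121]
place [0.08 0.91 1.24 0.06 1.77 1.64] 0.0 [ 0.461  0.17  -0.008]
down [ 0.12  0.27  1.67 -0.    1.2   1.69] 0.0 [0.5   0.17  0.145]
```

Emit:
move_arm(plan=[[0, 0, 0.02, 0.5, 1.5, -4, 7.5], [0, 0, 0.02, 1, 3, -8, 7.5], [0, 0, 0.02, 1.5, 4.1, -11.4, 7.5], [0, 0, 0.02, 2.3, 6.1, -13.5, 7.5], [0, 0, 0.02, 3, 8.1, -15.6, 7.5], [0, 0, 0.02, 3.8, 10.1, -17.8, 7.5], [0, 0, 0.02, 3.8, 10.1, -17.8, 7.5], [0, 0, 0.02, 3.8, 10.1, -17.8, 7.5]])

```text
t: 11.85
ee_pos: [0.5998, 0.2931, 0.004]
eef_rot: [-2.097, -1.456, -0.862]
wrist_force: [-0.3, -0.4, -0.0]
gripper_width: 0.0748
grip_force: 0.0
```

```bash
python3 w.py w6; python3 - <<'E'
from h import *
s=ctrl.observe();M=R.from_rotvec(s["eef_rot"]).as_matrix();print(M.round(3).tolist())
T=(np.array([.585,.2525,.042])-s["ee_pos"])@M*1000;print("drum mid in tool",T.round(1))
W=np.load("pics/w6.npy");Q=(W-s["ee_pos"])@M*1000
k=(abs(Q[...,1])<20)&(Q[...,2]>-95)&(abs(Q[...,0]-10)<15);k=(abs(Q[...,1])<28)&(W[...,2]>.03)&(W[...,2]<.08)
q=Q[k];print(len(q),np.percentile(q,[1,50,99],0).round(1))
E
```

```text
11.85 [0.5998 0.2931 0.004 ] [-2.097 -1.456 -0.862] [-0.145  0.609  1.931  1.182  0.846 -0.724]
[[0.251, 0.938, 0.241], [0.661, -0.348, 0.665], [0.707, -0.008, -0.707]]
drum mid in tool [ -3.4  -0.6 -56.8]
32274 [[ -9.1 -24.1 -86.5]
 [ 15.1  -1.3 -63.1]
 [104.1  20.2  51.9]]
```

View pics/w6.png

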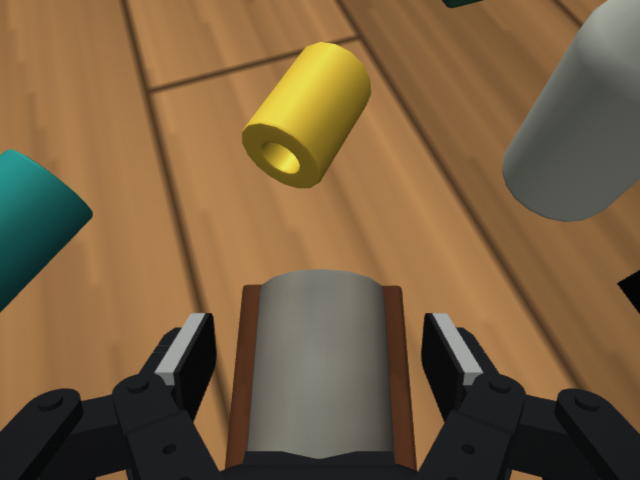

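The view shows the drum (320,365) centred between the open fingers. Close and lift.

Emit:
move_arm(plan=[[0, 0, 0, 0, 0, 0, 3.6], [0, 0, 0, 0, 0, 0, 3.6], [0, 0, 0, 0, 0, 0, 3.6], [0, 0, 0, 0, 0, 0, 3.6], [0, 0, 0, 0, 0, 0, 3.6], [0, 0, 0, 0, 0, 0, 3.6]], grip_force=60)

```text
t: 12.5
ee_pos: [0.5998, 0.2907, 0.0037]
eef_rot: [-2.101, -1.45, -0.863]
wrist_force: [-1.6, -3.3, 6.9]
gripper_width: 0.043
grip_force: 59.7
```

Emit:
move_arm(plan=[[0, 0, 0, 0, 0, 3, 3.6], [0, 0, 0, 0, 0, 7, 3.6], [0, 0, 0, 0, 0, 11, 3.6], [-0.131, 0.049, 0, -0.7, -2.2, 13, 3.6], [-0.263, 0.097, 0, -1.4, -4.4, 14, 3.6], [-0.394, 0.146, 0, -2.1, -6.6, 14, 3.6], [-0.525, 0.195, 0, -2.8, -8.8, 14, 3.6], [-0.657, 0.244, 0, -3.5, -11, 14, 3.6], [-0.788, 0.292, 0, -4.2, -13.2, 14, 3.6], [-0.919, 0.341, 0, -4.9, -15.4, 14, 3.6], [-1.05, 0.39, 0, -5.6, -17.6, 14, 3.6], [-1.182, 0.439, 0, -6.3, -19.8, 14, 3.6]])

```text
t: 13.7
ee_pos: [0.5359, 0.0924, 0.1433]
eef_rot: [2.321, 1.592, -0.568]
wrist_force: [0.2, -0.3, -3.8]
gripper_width: 0.0432
grip_force: 61.4
```

Emit:
move_arm(plan=[[-0.131, 0.049, 0, -0.4, -1.2, -1, 3.6], [-0.263, 0.097, 0, -0.8, -2.4, -3, 3.6], [-0.291, 0.108, 0, -1, -2.9, -6, 3.6], [-0.291, 0.108, 0, -1, -2.9, -10, 3.6], [-0.291, 0.108, 0, -1, -2.9, -13, 3.6], [-0.291, 0.108, 0, -1, -2.9, -14.4, 3.6], [-0.291, 0.108, 0, -1, -2.9, -14.4, 3.6], [-0.291, 0.108, 0, -1, -2.9, -14.4, 3.6]])

```text
t: 14.5
ee_pos: [0.5264, 0.0643, -0.0008]
eef_rot: [2.109, 1.446, -0.872]
wrist_force: [-0.5, 0.2, -2.2]
gripper_width: 0.0433
grip_force: 61.5
```

```bash
python3 w.py w7; python3 - <<'E'
from h import *
s=ctrl.observe();M=R.from_rotvec(s["eef_rot"]).as_matrix();print(M.round(3).tolist(),s["wrist_force"])
ps=imaging.grab_frame("scene");save(ps,"s7.png")
for n,W in (("wrist",np.load("pics/w7.npy")),("top",cloud(imaging.grab_frame("top"))),("scene",cloud(ps))):
    x,y,z=np.moveaxis(W,-1,0);k=(abs(x-.54)<.035)&(abs(y-.1)<.035)&(z>.005)&(z<.09);q=W[k]
    print(n,len(q),np.percentile(q,[1,50,99],0).round(3).tolist())
    t=q[(q[:,2]>.06)];
    if len(t)>10: A=np.c_[t[:,:2],np.ones(len(t))];m=abs(t[:,2]-np.median(t[:,2]))<.006;print(np.linalg.lstsq(A[m],t[m,2],rcond=None)[0].round(3),np.median(t[:,2]),t[:,:2].mean(0))
E
```

```text
14.5 [ 0.5264  0.0643 -0.0008] [ 2.109  1.446 -0.872] [ 0.313  0.83   1.412 -0.587  1.478  0.915]
[[0.257, 0.933, -0.251], [0.659, -0.359, -0.661], [-0.707, 0.004, -0.707]] [-1.22340087 -0.35357448 -2.01908009]
wrist 33991 [[0.506, 0.09, 0.012], [0.547, 0.119, 0.042], [0.574, 0.135, 0.065]]
[0.001 0.093 0.051] 0.06255326280107576 [0.53761439 0.1215732 ]
top 981 [[0.507, 0.073, 0.015], [0.537, 0.105, 0.069], [0.574, 0.134, 0.089]]
[0.007 0.015 0.066] 0.07194973262654414 [0.54212935 0.10866891]
scene 252 [[0.522, 0.08, 0.012], [0.552, 0.1, 0.066], [0.575, 0.123, 0.084]]
[0.014 0.034 0.059] 0.07061426829055062 [0.54531897 0.09858319]
```

View pics/w7.png

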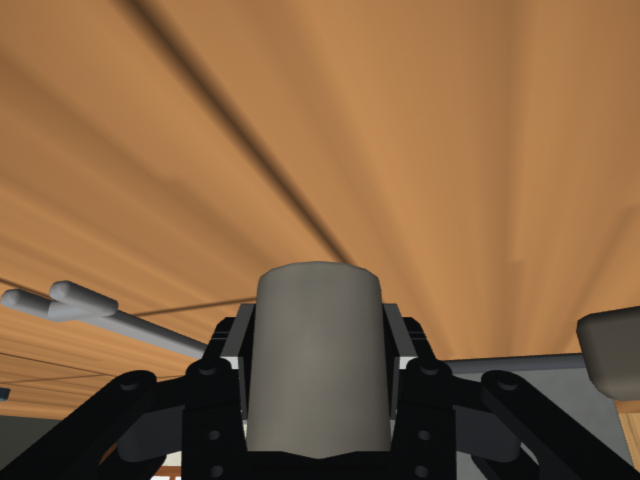

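The drum is upright (top plane level, z≈0.071) in the fingers at (320,360). Lower it to the bench.

Emit:
move_arm(plan=[[0, 0, 0, 0, 0, -0.4, 3.6], [0, 0, 0, 0, 0, -0.7, 3.6], [0, 0, 0, 0, 0, -0.9, 3.6], [0, 0, 0, 0, 0, -1.0, 3.6], [0, 0, 0, 0, 0, -1.0, 3.6]])

```text
t: 15.15
ee_pos: [0.5256, 0.0645, -0.0115]
eef_rot: [2.108, 1.447, -0.874]
wrist_force: [-0.9, 1.1, 1.3]
gripper_width: 0.0432
grip_force: 61.6
```

Emit:
move_arm(plan=[[0, 0, 0, 0, 0, -0.1, 3.6], [0, 0, 0, 0, 0, -0.1, 5], [0, 0, 0, 0, 0, -0.1, 6.5], [0, 0, 0, 0, 0, -0.1, 7.5], [0, 0, 0, 0, 0, -0.1, 7.5], [0, 0, 0, 0.7, 2, 2.1, 7.5], [0, 0, 0, 1.6, 4.2, 4.5, 7.5], [0, 0, 0, 2.5, 6.6, 7, 7.5], [0.131, -0.049, 0, 2.8, 7.5, 10, 7.5], [0.263, -0.097, 0, 2.8, 7.5, 13, 7.5], [0.394, -0.146, 0, 2.8, 7.5, 16, 7.5], [0.525, -0.195, 0, 2.8, 7.5, 19, 7.5]])

```text
t: 16.35
ee_pos: [0.5543, 0.1401, 0.18]
eef_rot: [2.475, 1.705, -0.276]
wrist_force: [0.0, -1.0, -0.8]
gripper_width: 0.0755
grip_force: 0.0
```

```bash
python3 w.py w8; python3 - <<'E'
from h import *
for n,W in (("wrist",np.load("pics/w8.npy")),("top",cloud(imaging.grab_frame("top")))):
    x,y,z=np.moveaxis(W,-1,0);k=(abs(x-.54)<.05)&(abs(y-.1)<.05)&(z>.04)&(z<.09);q=W[k]
    t=q[(q[:,2]>.055)]
    print(n,len(q),len(t),np.percentile(q,[1,50,99],0).round(3).tolist())
    if len(t)>10: print(cv2.minEnclosingCircle((t[:,:2]*1000).astype(np.float32)),np.median(t[:,2]))
E
```

```text
16.35 [0.5543 0.1401 0.18  ] [ 2.475  1.705 -0.276] [ 0.179  0.412  1.393 -0.188  1.456  0.576]
wrist 2675 1971 [[0.519, 0.081, 0.041], [0.54, 0.105, 0.059], [0.56, 0.122, 0.061]]
((539.1339111328125, 100.7269058227539), 22.016233444213867) 0.059646910399798136
top 380 325 [[0.52, 0.078, 0.042], [0.54, 0.098, 0.06], [0.562, 0.12, 0.064]]
((541.0501708984375, 98.6138916015625), 21.99686050415039) 0.06024561182754096
```

```bash
python3 - <<'E'
from kin import *
s=ctrl.observe();x,r=pose(1.48,0,[.54,.0998,.1],0)
print((r*R.from_rotvec(s["eef_rot"]).inv()).as_rotvec().round(3),(x-s["ee_pos"])*100)
# box centre from lid-free top view
W=cloud(imaging.grab_frame("top"));X,Y,z=np.moveaxis(W,-1,0)
th=-.09;u=np.array([np.cos(th),np.sin(th)]);mm=np.array([np.sin(th),-np.cos(th)])
k=(z>.07)&(z<.1)&(abs(X-.565)<.05)&(abs(Y+.195)<.05);q=W[k];print("spindle",len(q),q.mean(0) if len(q) else 0,q[:,2].max() if len(q) else 0,q[np.argsort(-q[:,2])][:20:2].round(3).tolist())
k=(z>.105)&(z<.116)&(X>.44)&(X<.7)&(Y>-.32)&(Y<-.08);q=W[k][:,:2];a=q@u;b=q@mm;print("rim",np.percentile(a,[.5,2,98,99.5]),np.percentile(b,[.5,2,98,99.5]))
E
```

```text
[ 0.214 -0.043  0.279] [-1.65411358 -3.74706845 -8.58343063]
spindle 65 [ 0.56506857 -0.19497352  0.08343193] 0.09262163763270892 [[0.563, -0.193, 0.093], [0.565, -0.197, 0.092], [0.567, -0.194, 0.091], [0.565, -0.194, 0.091], [0.564, -0.196, 0.09], [0.569, -0.194, 0.09], [0.564, -0.198, 0.089], [0.566, -0.202, 0.089], [0.566, -0.196, 0.088], [0.562, -0.196, 0.087]]
rim [0.48197422 0.48242929 0.68089725 0.68204722] [0.0695511  0.06994203 0.22197992 0.22276136]
```

Emit:
move_arm(plan=[[0.07, -0.014, 0.09, -0.5, -1.2, 0, 7.8], [0.143, -0.028, 0.18, -1, -2.5, -2, 7.8], [0.214, -0.043, 0.279, -1.6, -3.7, -4, 7.8], [0.214, -0.043, 0.279, -1.6, -3.7, -6, 7.8], [0.214, -0.043, 0.279, -1.6, -3.7, -8.5, 7.8], [0.214, -0.043, 0.279, -1.6, -3.7, -8.5, 7.8], [0.214, -0.043, 0.279, -1.6, -3.7, -8.5, 7.8]])

```text
t: 17.2
ee_pos: [0.5368, 0.103, 0.0919]
eef_rot: [-2.309, -2.124, 0.026]
wrist_force: [0.0, 0.1, 0.3]
gripper_width: 0.0782
grip_force: 0.0
```

```bash
python3 w.py w9; python3 - <<'E'
from h import *
s=ctrl.observe();M=R.from_rotvec(s["eef_rot"]).as_matrix()
W=np.load("pics/w9.npy");x,y,z=np.moveaxis(W,-1,0);k=(abs(x-.54)<.04)&(abs(y-.1)<.04)&(z>.055)&(z<.068);q=W[k]
c=cv2.minEnclosingCircle((q[:,:2]*1000).astype(np.float32));print(c,np.median(q[:,2]))
print("in tool",((np.r_[np.array(c[0])/1000,.06]-s["ee_pos"])@M*1000).round(1),M[:,2].round(3))
E
```

```text
17.2 [0.5368 0.103  0.0919] [-2.309 -2.124  0.026] [-0.009  0.361  1.679 -0.009  1.116  0.079]
((538.8424682617188, 100.36791229248047), 22.03049087524414) 0.059673056502464794
in tool [-2.2  1.7 33. ] [-0.012 -0.008 -1.   ]
```

Emit:
move_arm(plan=[[0.008, -0.012, 0, 0.2, -0.2, -3, 7.8], [0.008, -0.012, 0, 0.2, -0.2, -6, 7.8], [0.008, -0.012, 0, 0.2, -0.2, -8.5, 7.8], [0.008, -0.012, 0, 0.2, -0.2, -9.6, 7.8], [0.008, -0.012, 0, 0.2, -0.2, -9.6, 7.8], [0.008, -0.012, 0, 0.2, -0.2, -9.6, 3.6], [0.008, -0.012, 0, 0.2, -0.2, -9.6, 3.6], [0.008, -0.012, 0, 0.2, -0.2, -9.6, 3.6], [0.008, -0.012, 0, 0.2, -0.2, -9.6, 3.6], [0.008, -0.012, 0, 0.2, -0.2, -9.6, 3.6], [0.008, -0.012, 0, 0.2, -0.2, -9.6, 3.6]], grip_force=60)

```text
t: 18.35
ee_pos: [0.5409, 0.1007, -0.0011]
eef_rot: [2.311, 2.124, 0.005]
wrist_force: [-0.8, 0.2, 4.6]
gripper_width: 0.0419
grip_force: 61.8
```

Emit:
move_arm(plan=[[0, 0, 0, 0, 0, 2, 3.6], [0, 0, 0, 0, 0, 6, 3.6], [0, 0, 0, 0, 0, 10, 3.6], [0, 0, 0, 0, -1, 14, 3.6], [0, 0, 0, 0.5, -4, 17, 3.6], [0, 0, 0, 1, -8, 19, 3.6], [0, 0, 0, 1, -12, 21, 3.6], [0, 0, 0, 1.5, -16, 23, 3.6], [0, 0, 0, 2, -20, 25, 3.6], [0, 0, 0, 2.2, -24, 25, 3.6], [0, 0, 0, 2.4, -27, 25, 3.6], [0, 0, 0, 2.4, -29, 25, 3.6]])

```text
t: 19.55
ee_pos: [0.5634, -0.192, 0.2475]
eef_rot: [2.314, 2.122, 0.001]
wrist_force: [-0.1, 1.0, -2.1]
gripper_width: 0.0416
grip_force: 61.6
```

Emit:
move_arm(plan=[[0, 0, 0, 0, -0.6, 0, 3.6], [0, 0, 0, 0, -0.6, 0, 3.6], [0, 0, 0, 0, -0.6, 0, 3.6]])

```text
t: 19.85
ee_pos: [0.5636, -0.1943, 0.2472]
eef_rot: [-2.312, -2.126, -0.002]
wrist_force: [0.3, -0.1, -1.5]
gripper_width: 0.0419
grip_force: 61.6
```

```bash
python3 w.py w10; python3 - <<'E'
from h import *
s=ctrl.observe();M=R.from_rotvec(s["eef_rot"]).as_matrix();print(M.round(3).tolist())
W=np.load("pics/w10.npy");x,y,z=np.moveaxis(W,-1,0)
k=(z>.06)&(z<.1)&(abs(x-.565)<.04)&(abs(y+.195)<.04);q=W[k];t=q[q[:,2]>.075]
print(len(q),len(t),"tip",q[q[:,2]>.086].mean(0),q[:,2].max(),np.percentile(q[q[:,2]<.08],[1,99],0))
k=(z>.015)&(z<.03)&(abs(x-.565)<.04)&(abs(y+.195)<.04);q=W[k];print("shoulder",len(q),np.percentile(q,[1,50,99],0))
k=(z>.105)&(z<.116)&(x>.44)&(x<.7)&(y>-.32)&(y<-.08);th=-.09;u=np.array([np.cos(th),np.sin(th)]);mm=np.array([np.sin(th),-np.cos(th)])
a=W[k][:,:2]@u;b=W[k][:,:2]@mm;print("rim",np.percentile(a,[.5,2,98,99.5]),np.percentile(b,[.5,2,98,99.5]))
D=(W-s["ee_pos"])@M*1000;k=(abs(D[...,0])<30)&(abs(D[...,1])<21)&(D[...,2]>-58)&(D[...,2]<10);q=D[k];print("drum tool",len(q),np.percentile(q,[.5,50,99.5],0).round(1).tolist())
E
```

```text
19.85 [ 0.5636 -0.1943  0.2472] [-2.312e+00 -2.126e+00 -2.000e-03] [-5.200e-01  3.180e-01  1.345e+00  1.000e-03  1.479e+00 -4.360e-01]
[[0.083, 0.997, 0.001], [0.997, -0.083, 0.001], [0.001, 0.001, -1.0]]
332 272 tip [ 0.56381255 -0.19458667  0.0887646 ] 0.09144753945997447 [[ 0.55686535 -0.19489487  0.06007517]
 [ 0.57115942 -0.18774039  0.07989872]]
shoulder 943 [[ 0.54506283 -0.21084668  0.0167166 ]
 [ 0.56469926 -0.1895661   0.0218382 ]
 [ 0.58251119 -0.17589144  0.02606871]]
rim [0.4795076  0.48014486 0.67802677 0.67859783] [0.06888136 0.06911793 0.21980743 0.22062088]
drum tool 8755 [[-11.4, -20.5, -57.9], [16.1, 0.0, -42.0], [21.1, 20.6, -3.4]]
```

View pics/w10.png

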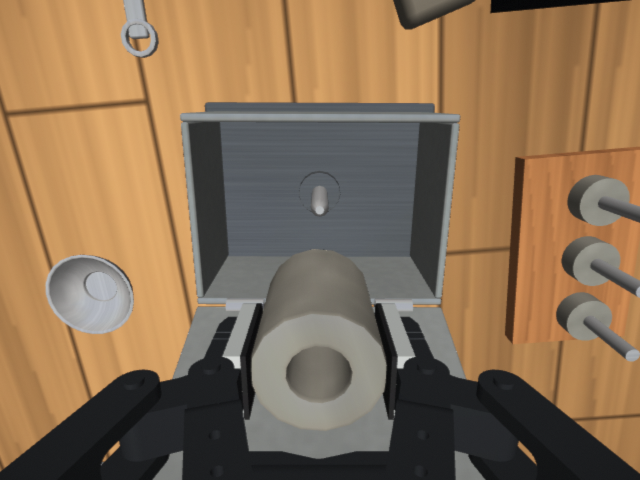

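The last view shows the spindle tip at (319,208), straight ahead of the held drum (320,340), with the lid leaning back. They agree to within 1–2 mm.

Emit:
move_arm(plan=[[0, 0, 0, 0, -0.1, -4, 3.6], [0, 0, 0, 0, -0.1, -8, 3.6], [0, 0, 0, 0, -0.1, -12, 3.6], [0, 0, 0, 0, -0.1, -14.5, 3.6], [0, 0, 0, 0, -0.1, -15.5, 3.6], [0, 0, 0, 0, -0.1, -16.2, 3.6], [0, 0, 0, 0, -0.1, -17, 3.6], [0, 0, 0, 0, -0.1, -17.8, 3.6], [0, 0, 0, 0, -0.1, -17.8, 3.6]])

```text
t: 20.8
ee_pos: [0.5635, -0.1963, 0.0688]
eef_rot: [2.313, 2.126, 0.001]
wrist_force: [-0.6, 0.3, -1.4]
gripper_width: 0.042
grip_force: 61.5
```

Emit:
move_arm(plan=[[0, 0, 0, 0, 0, -1, 3.6], [0, 0, 0, 0, 0, -2, 3.6], [0, 0, 0, 0, 0, -3, 3.6], [0, 0, 0, 0, 0, -3.8, 3.6], [0, 0, 0, 0, 0, -4.3, 3.6], [0, 0, 0, 0, 0, -4.6, 3.6], [0, 0, 0, 0, 0, -4.75, 3.6], [0, 0, 0, 0, 0, -4.75, 3.6]])

```text
t: 21.6
ee_pos: [0.5638, -0.1965, 0.0216]
eef_rot: [2.313, 2.125, 0.001]
wrist_force: [-1.1, -0.6, -2.4]
gripper_width: 0.0416
grip_force: 61.5
```

Emit:
move_arm(plan=[[0, 0, 0, 0, 0, -0.1, 3.6], [0, 0, 0, 0, 0, -0.15, 3.6], [0, 0, 0, 0, 0, -0.15, 4.6], [0, 0, 0, 0, 0, -0.15, 5.5], [0, 0, 0, 0, 0, -0.15, 6], [0, 0, 0, 0, 0, -0.15, 6], [0, 0, 0, 0, 0, 1.5, 6], [0, 0, 0, 0, 0, 5, 6], [0, 0, 0, 0, 0, 10, 6], [0, 0, 0, 0, 0, 15, 6], [0, 0, 0, 0, 4, 19, 6], [0, 0, 0, 0, 8, 21, 6]])

```text
t: 22.8
ee_pos: [0.5648, -0.1185, 0.2346]
eef_rot: [2.313, 2.118, 0.004]
wrist_force: [0.8, 0.8, -0.1]
gripper_width: 0.06
grip_force: 0.0
```

```bash
python3 - <<'E'
from h import *
for n in ("top","scene"):
    W=cloud(imaging.grab_frame(n));x,y,z=np.moveaxis(W,-1,0)
    k=(abs(x-.564)<.04)&(abs(y+.196)<.04)&(z>.07)&(z<.1);q=W[k];print(n,len(q),np.percentile(q,[2,50,98],0).round(3).tolist() if len(q) else 0)
    t=q[abs(q[:,2]-.082)<.006]
    if len(t)>20: print(cv2.minEnclosingCircle((t[:,:2]*1000).astype(np.float32)),np.linalg.lstsq(np.c_[t[:,:2],np.ones(len(t))],t[:,2],rcond=None)[0][:2])
    k=(x>.5)&(x<.6)&(y<-.28)&(y>-.36)&(z>.25)&(z<.33);print("bar",W[k][np.argsort(-W[k][:,2])][:40:10].round(3).tolist())
E
```

```text
top 300 [[0.549, -0.219, 0.073], [0.565, -0.202, 0.082], [0.586, -0.179, 0.091]]
((566.9420776367188, -198.258544921875), 21.987918853759766) [-0.00854056  0.02535361]
bar [[0.568, -0.326, 0.299], [0.501, -0.32, 0.296], [0.509, -0.324, 0.296], [0.54, -0.324, 0.295]]
scene 181 [[0.546, -0.215, 0.071], [0.57, -0.191, 0.08], [0.586, -0.174, 0.087]]
((562.6275634765625, -194.5882568359375), 24.649843215942383) [-0.02936497 -0.01176998]
bar [[0.519, -0.316, 0.295], [0.566, -0.324, 0.293], [0.538, -0.323, 0.293], [0.594, -0.321, 0.292]]
```

Drum top is at 82 mm, level and on the spindle axis. The lid is on its stop and the robot is clear.

```bash
python3 -c "
from station import ctrl
print(ctrl.close_job())"
```

```text
the job is handed in; nothing more can be done
None
```

The job is handed in: the lid lies open on its stop and the drum stands on the spindle, seated on the shoulder with its top at about 82 mm. The judge returned no score, but the last camera check showed both in place and the arm clear.

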